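# Hold the drive collar on the shaft flat

## Robot

A 6-joint arm with a two-finger parallel gripper is mounted at the origin on the work surface. World frame = base frame: x ahead of the robot, y to its left, z up, the work surface at z = 0. Lengths are in m, angles in rad, forces in N, time in s.
With the tool pointing down it reaches from about 0.375 to 0.9 m from the base axis. Payload 3.1 kg.
Tool frame: the origin (TCP) lies midway between the tips of the shut fingers; the grasp point (between the pads) lies 19 mm behind it; z points along the fingers, y is the direction in which the jaws open and shut (so a half turn about z gives the same grasp; the last joint's range is limited). The gripper opens to 85 mm and grips with 20 to 120 N. Pads are 22 mm wide; open, the fingers measure 114 mm over their backs; the gripper's body (76 mm by 85 mm) begins 54 mm behind the grasp point. The pads swing forward as they close: fully open they stand 13 mm farther back than shut.
Start: joints at [-1.508, 0.527, 1.433, -0, 1.181, -0.178], TCP at [0.149, -0.607, 0.231] pointing down, gripper open.
Joint ranges: [-3.08, 3.08], [-0.75, 2.2], [0.22, 2.44], [-1.43, 4.57], [0, 2.65], [-2.85, 2.85]. Speed limits (rad/s): [2.79, 2.79, 3.14, 3.14, 3.14, 3.14].

## Interface

Orientations are given as a unit quaternion [x, y, z, w].
In Python, from bench import state, read_camera, camera_model, close_job, cut_out gives the robot as it stands.
- The arm moves only by the tool play_rows, never from a script. Its argument "deltas" is text: rows parted by semicolons, each of 7 numbers parted by spaces: the finger opening in mm, from 0 to 85.4, then the shift along the tool's x, y, z in mm, then the turn, a rotation vector about the tool's x, y, z in degrees. In form: gripper tx ty tz ax ay az; .... A call has exactly 10 rows; each row shifts and turns the pose as measured when the row begins, along the tool's axes as they then stand; what a row does not reach is not made up. A row lasts 1/8 s, in which the tool goes at most 62.5 mm and 10.7 degrees, less where a joint would pass 70% of its speed; a pose out of reach is approached as far as the arm can. A call with a gripper value outside its range is refused whole. The fingers move at their own pace and stop on an object; "grip_force" is the grip in N (left out, the last holds). Time passes only in rows, so rows that do not move let the fingers close, or fill a call up. It gives the time, the measured TCP pose, the force and the opening at its end, in the units of the state.
- state(): the state, without advancing time (a new reading comes with each control period).
- read_camera(name): name is "scene" or "top" or "wrist"; returns the picture (384x512x3 uint8, red, green, blue); there is no depth.
- camera_model(name): a dict with "fx", "fy", "cx", "cy" (pixels), "view" (4x4, takes a point from world to camera coordinates). Camera axes: x right, y up, looking along -z (the intrinsics and any distortion apply to the point x, -y, -z); pixel columns grow to the right and rows downward; lengths in m; the calibration is good to about 2 mm. The wrist camera is an equidistant fisheye: a pixel r from the principal point sees the ray r / f radians off the axis. A picture is of the moment at which its call begins: read the wrist's pose just before it. camera_model takes no time and is no camera call; for the wrist camera it gives the pose at the moment of the call.
- close_job(): hands the job in, once; it reports no verdict.
Trained networks look in the newest picture that a camera, given by its name, has taken for a name from the list of things; names that differ only in an ending like _2 or _b are one class to them, and where a whole thing is asked for, a point or a joint stands for the part that bears it (a point fixed in the world has none). Each returns a list of dicts, best first, with "score" (0 to 1); they miss things now and then, are a little off and sometimes report something else, mostly with a low value. They report only what shows in the picture. A call takes as long as a camera call.
- cut_out(camera, target): "mask" (384x512 bool, what is visible of it) and "xy" ([column, row] in pixels, amid what is visible of it).
The state is a dict: "t": time; "joint_positions": joint angles; "dq": joint speeds; "tau": joint torques, N m; "tool_pos": TCP position; "ee_rot": TCP orientation; "wrist_force": force on the tool from outside, world axes, zero at the start; "moment": the same for the moment, N m; "opening": finger opening in m.
Only numpy, scipy, OpenCV 4.12 (cv2) and the standard library are available. Lean on these libraries where they do the work, as an engineer would, in place of code of your own. Each camera call takes 0.05 s, during which the arm holds its last target.

## Task

First turn the upright shaft of the bead-carousel drive with the fingers until its flat squarely faces the notched bent bracket. Then fit the aluminium collar that has the D-shaped bore and the set screw over the shaft, flat on flat with the set screw facing the bracket, fully home on the washer, and finish still gripping it and pressing it down with about 8 N so that it can be screwed tight; do not let go. Leave the plain spacer ring, the mortar, the paddle, the jar and the tray of marbles where they are.

Things in the scene. Friction and masses are not known exactly. Their poses are not given: they have to be found in the camera images.
- seat: Steel thrust washer, 42 mm across, fixed on the grey drive housing (130 x 110 mm, top 42 mm above the table, then a conical boss), the shaft standing in its middle. Origin: on the shaft axis, on the washer's top face, 55 mm above the table. z up; its -x axis points straight at the bent bracket. The collar's foot must rest on it.
- shaft (a joint): Angle (rad) of the upright steel shaft about its axis. 0 = its flat faces the bracket (seat -x); grows counter-clockwise seen from above: the flat's outward normal is seat -x turned by this angle. Friction 0.04 N m, stays where left, limits +-3.4.
- shaft_top (a point): Middle of the shaft's top end, on its axis, 45 mm above the washer (100 mm above the table). Shaft 23 mm in diameter with one flat along its whole height, 7 mm from the axis (18.5 mm from flat to back); the last 5 mm taper; a short index groove on the top end points to the flat. The point turns with the shaft: its -x axis is the flat's outward normal.
- bracket_notch (a point): Open notch (12 mm wide) in the upright bent steel bracket in front of the drive, 70 mm above the table and 96 mm from the shaft axis; the bracket is 44 mm wide, 3 mm thick, its top 82 mm above the table. Fixed to the drive.
- collar_mid (a point): Centre of the loose aluminium collar, on its bore axis, 15 mm above its foot. Round, 46 mm across, 30 mm tall, 90 g; two parallel wrench flats 50 mm apart on its +y and -y sides (26 mm long): grip there. Through bore 27 mm wide with a flat 8.7 mm from the axis on its -x side. Starts upright on the table, z up. Home: its x along seat x, centre 15 mm above the washer.
- set_screw (a point): Tip of the dark set screw (8 mm across, sticking out 7 mm) on the collar's -x side, the side of the bore's flat; 30 mm from the collar's axis, half-way up.
- spacer_mid (a point): Centre of a plain aluminium spacer ring lying on the table, 50 mm across, 18 mm tall, round bore 27 mm, no screw. Not needed: leave alone. Its place and the collar's may be swapped.
- mortar: White porcelain mortar, 92 mm across, 58 mm tall, origin under its middle. Leave alone.
- paddle: Cast bronze shaping paddle lying flat on the table, about 185 mm long along its x, 42 mm wide, 14 mm high, origin near its middle. Leave alone.
- jar: Glass jar with metal lid, 56 mm across, 75 mm tall, origin under its middle. Leave alone.
- tray: Small round aluminium bead tray, 71 mm across, 14 mm high, holding four sea-green glass marbles of 25 mm; origin under its middle. Leave alone.

How it is judged:
On the way:
1. the shaft's flat faces the bracket (within 0.15 rad) while the collar is still off the drive (value of joint shaft between -0.15 and 0.15 rad and horizontal distance between collar_mid and seat above 0.06 m), for 0.2 s.
At the end, for the whole second after the job is handed in: All through the last second: shaft flat to the bracket within 0.2 rad; collar on the shaft, centred to 5 mm, upright to 0.1 rad, screw to the bracket within 0.25 rad, centre at most 18 mm above the washer, pressing on it with over 3 N, still gripped (grasp point within 30 mm of its centre) (value of joint shaft between -0.2 and 0.2 rad and horizontal distance between collar_mid and seat below 0.005 m and z of collar_mid in the frame of seat below 0.018 m and angle between collar_mid's own z axis and vertical below 0.1 rad and angle between the x axis of collar_mid and the x axis of seat, either way round below 0.25 rad and contact force between collar and seat above 3 N and contact force between the fingers and collar above 1 N and distance between the grasp point and collar_mid below 0.03 m); the arm keeps its last pose, push and grip.
It fails at once if the spacer ring is disturbed (moved more than 20 mm) (distance of spacer_mid from where it was at the start of the episode above 0.02 m).
It fails at once if the mortar is disturbed (moved more than 20 mm) (distance of mortar from where it was at the start of the episode above 0.02 m).
It fails at once if the paddle is disturbed (moved more than 20 mm) (distance of paddle from where it was at the start of the episode above 0.02 m).
It fails at once if the jar is disturbed (moved more than 20 mm) (distance of jar from where it was at the start of the episode above 0.02 m).
It fails at once if the bead tray is disturbed (moved more than 20 mm) (distance of tray from where it was at the start of the episode above 0.02 m).
It also fails if it takes over 64 s, if anything falls off the work surface, if the arm or the gripper's body presses on something with over 40 N, if the wrist force passes 120 N, or if a joint passes its speed limit or range.

## Working session

There is one attempt and no reset: what is moved stays moved. The work goes in short steps, Python scripts to look and compute and a tool call to move; the robot and the scene stay as the last step left them, time stands still between calls to the robot, and variables do not carry over. Pictures are saved under pics/ and viewed, and the job is handed in when it is done.

Besides the shell and the picture viewer there is one more tool, called after "Emit:" by a JSON object that holds its "fn" and its "kwargs", one argument or row to a line. play_rows: Moves the arm, as the interface text tells. Its arguments: {"type":"object","properties":{"deltas":{"type":"string"},"grip_force":{"type":"number"}},"required":["deltas"]}

```bash
mkdir -p pics; ls; python3 - <<'E'
from bench import *
import cv2,numpy as np
np.set_printoptions(precision=4,suppress=True)
print(state())
for c in ["scene","top","wrist"]:
    m=camera_model(c); print(c,{k:(np.array(v)) for k,v in m.items()})
    im=read_camera(c); cv2.imwrite(f"pics/{c}0.png",im[:,:,::-1])
print(state()['t'])
E
```

```text
pics
{'t': 0.0, 'joint_positions': array([-1.5085,  0.5285,  1.4339, -0.0001,  1.1814, -0.1785]), 'dq': array([ 0.0004,  0.0006,  0.0011, -0.0003,  0.0001, -0.0019]), 'tau': array([  0.0029, -44.2343, -17.8024,   0.0001,   0.0084,   0.    ]), 'tool_pos': array([ 0.149 , -0.6062,  0.2303]), 'ee_rot': array([ 0.9928,  0.1201,  0.    , -0.0011]), 'wrist_force': array([ 0.372 , -0.4404,  1.0977]), 'moment': array([-0.0356,  0.0134,  0.0554]), 'opening': 0.08540340975427817}
scene {'fx': array(404.2865), 'fy': array(404.2865), 'cx': array(251.3029), 'cy': array(191.0506), 'view': array([[ 0.3348,  0.942 , -0.0231, -0.2238],
       [-0.4845,  0.1931,  0.8532,  0.1864],
       [ 0.8082, -0.2745,  0.5211, -1.5749],
       [ 0.    ,  0.    ,  0.    ,  1.    ]])}
top {'fx': array(439.1786), 'fy': array(439.1786), 'cx': array(258.0863), 'cy': array(196.466), 'view': array([[-0.0154, -0.9997,  0.0171,  0.0245],
       [ 0.9914, -0.013 ,  0.13  , -0.6047],
       [-0.1298,  0.019 ,  0.9914, -1.1343],
       [ 0.    ,  0.    ,  0.    ,  1.    ]])}
wrist {'fx': array(297.3186), 'fy': array(297.3186), 'cx': array(252.5731), 'cy': array(194.6346), 'view': array([[ 0.2387, -0.9711, -0.0009, -0.6248],
       [ 0.9214,  0.2267, -0.3155,  0.0419],
       [ 0.3066,  0.0745,  0.9489, -0.3806],
       [ 0.    ,  0.    ,  0.    ,  1.    ]])}
0.15
```

View pics/scene0.png

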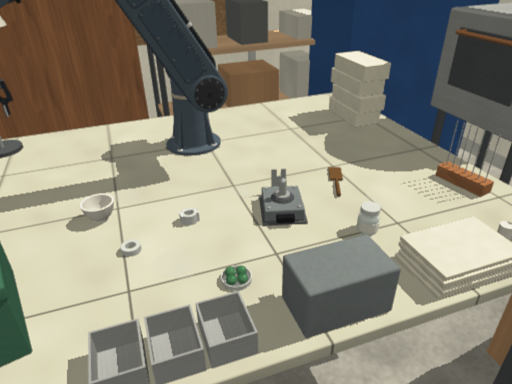

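View pics/top0.png

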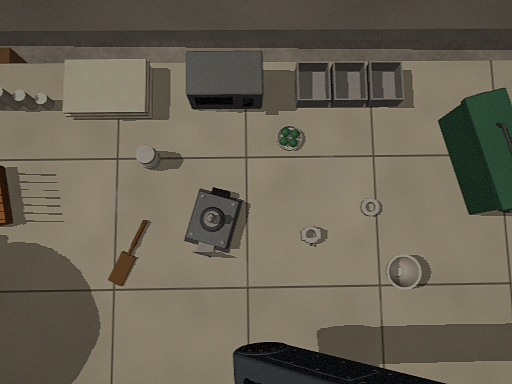

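View pics/wrist0.png

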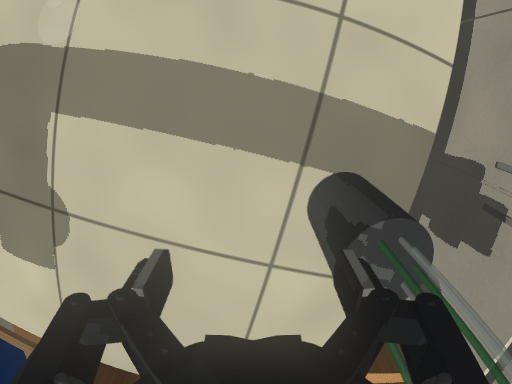

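```bash
cat > h.py <<'E'
from bench import *
import cv2,numpy as np
from scipy.spatial.transform import Rotation as R
np.set_printoptions(precision=4,suppress=True)
def ray(c,px,m=None):
    m=m or camera_model(c); V=np.array(m['view'])
    x=(px[0]-m['cx'])/m['fx']; y=(px[1]-m['cy'])/m['fy']
    if c=='wrist':
        r=np.hypot(x,y); s=np.sin(r)/max(r,1e-9); d=np.array([x*s,-y*s,-np.cos(r)])
    else: d=np.array([x,-y,-1.])
    o=-V[:3,:3].T@V[:3,3]; return o,V[:3,:3].T@d
def atz(c,px,z,m=None):
    o,d=ray(c,px,m); return o+d*(z-o[2])/d[2]
def proj(c,p,m=None):
    m=m or camera_model(c); V=np.array(m['view']); q=V[:3,:3]@np.array(p)+V[:3,3]
    x,y,z=q[0],-q[1],-q[2]
    if c=='wrist':
        r=np.hypot(x,y); th=np.arctan2(r,z); k=th/max(r,1e-9)
    else: k=1/z
    return np.array([m['cx']+m['fx']*x*k,m['cy']+m['fy']*y*k])
def crop(im,u,v,w,h,s,name):
    a=im[max(v,0):v+h,max(u,0):u+w]; cv2.imwrite(name,cv2.resize(a,None,fx=s,fy=s,interpolation=cv2.INTER_CUBIC)[:,:,::-1])
E
python3 - <<'E'
from h import *
im=read_camera("top"); crop(im,170,170,100,100,6,"pics/td.png")
crop(im,280,190,110,80,7,"pics/tc.png")
im=read_camera("scene"); crop(im,240,155,80,80,7,"pics/sd.png")
print("axis@0.1",atz("top",(211.5,217.5),.1),atz("top",(311,234),.03),atz("top",(371,207),.018))
for t in ["collar_mid","spacer_mid","shaft","bracket_notch","seat","set_screw"]:
  for c in ["top","scene"]:
    try:
      for d in cut_out(c,t)[:3]: print(t,c,d['score'],d['xy'],d['mask'].sum())
    except Exception as e: print(t,c,e)
E
```

```text
axis@0.1 [0.5453 0.1349 0.1   ] [ 0.5033 -0.124   0.03  ] [ 0.5748 -0.2917  0.018 ]
collar_mid top 0.56 [313.9, 237.2] 223
collar_mid scene 0.75 [191.6, 218.7] 272
spacer_mid top 0.74 [375.5, 207.2] 202
spacer_mid top 0.63 [209.8, 219.9] 50
spacer_mid scene 0.54 [128.4, 249.6] 293
shaft top 0.61 [209.8, 220.6] 61
shaft top 0.33 [311.3, 240.8] 227
shaft scene 0.61 [284.2, 182.4] 116
bracket_notch top 0.59 [206.7, 247.3] 163
bracket_notch scene 0.43 [274.8, 174.3] 209
seat top 0.63 [211.3, 219.0] 135
seat scene 0.42 [280.5, 194.5] 60
set_screw top 0.63 [316.0, 235.4] 229
set_screw scene 0.64 [187.8, 213.5] 269
```

```bash
echo
```

```text
(no output)
```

View pics/td.png

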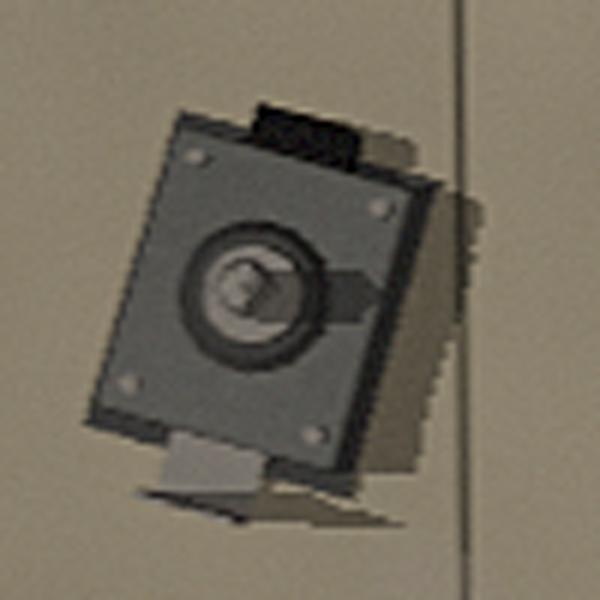

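View pics/tc.png

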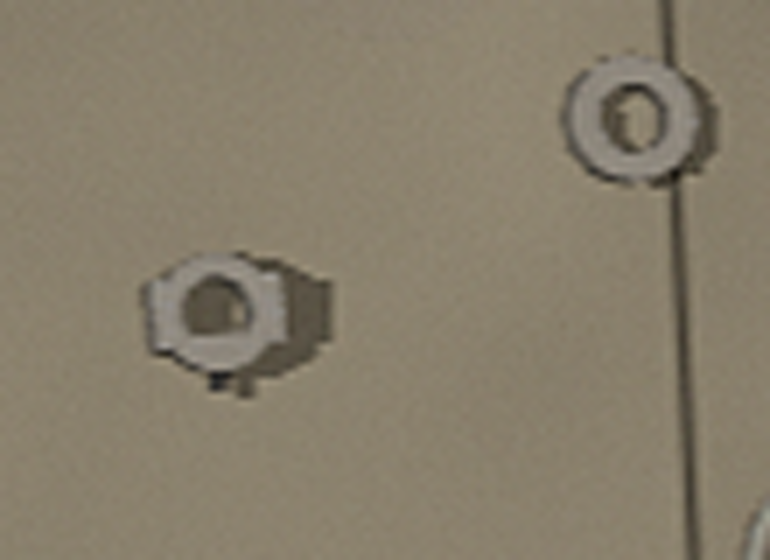

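View pics/sd.png

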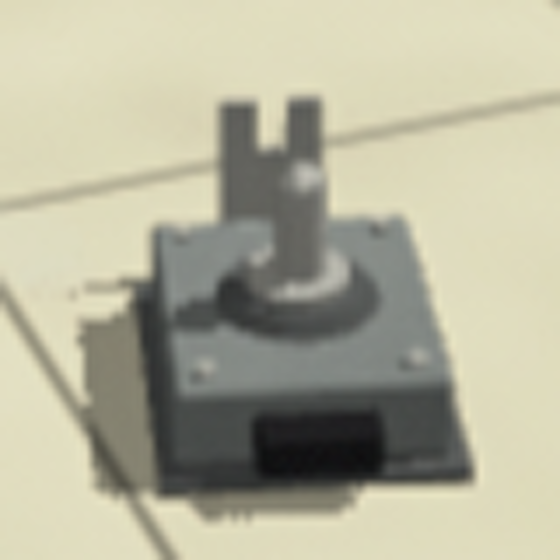

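```bash
python3 - <<'E'
from h import *
b=[(197,157),(381,208),(128,383),(315,435)]
P=np.array([atz("top",(170+u/6-.4,170+v/6-.4),.044) for u,v in b]); print(P,P.mean(0))
d=(P[0]+P[1]-P[2]-P[3]); print("yaw x",np.degrees(np.arctan2(d[1],d[0])))
d=(P[0]+P[2]-P[1]-P[3]); print("yaw y-90",np.degrees(np.arctan2(d[1],d[0]))-90)
print(atz("top",(170+243/6-.4,170+283/6-.4),.1), atz("top",(170+256/6-.4,170+293/6-.4),.055))
c=atz("top",(280+215/7-.4,190+312/7-.4),.03);s=atz("top",(280+217/7-.4,190+385/7-.4),.015);print(c,s, np.linalg.norm((c-s)[:2]),np.degrees(np.arctan2(*(c-s)[[1,0]])))
# wrench flats left/right corners at top
l=atz("top",(280+150/7,190+312/7),.03); r=atz("top",(280+287/7,190+308/7),.03);print(l,r)
s=state(); print(R.from_quat(s['ee_rot']).as_matrix(), s['t'])
Pt=s['tool_pos']; print("cam pos in tool", R.from_quat(s['ee_rot']).inv().apply(ray('wrist',(252,194))[0]-Pt))
E
```

```text
[[0.6082 0.1638 0.044 ]
 [0.5843 0.0826 0.044 ]
 [0.5088 0.1938 0.044 ]
 [0.4849 0.1122 0.044 ]] [0.5465 0.1381 0.044 ]
yaw x -16.696330363425144
yaw y-90 -16.319314185242476
[0.5471 0.1384 0.1   ] [0.5466 0.1369 0.055 ]
[ 0.5029 -0.1221  0.03  ] [ 0.4755 -0.1241  0.015 ] 0.027457255385163807 4.086422370277546
[ 0.5021 -0.0983  0.03  ] [ 0.5029 -0.1507  0.03  ]
[[ 0.9711  0.2385  0.    ]
 [ 0.2385 -0.9711 -0.    ]
 [-0.      0.     -1.    ]] 0.85
cam pos in tool [ 0.0804  0.0004 -0.1433]
```

Emit:
{"fn": "play_rows", "kwargs": {
  "deltas": "85 40 -45 0 0 0 0;85 40 -45 0 0 0 0;85 40 -45 0 0 0 0;85 40 -45 0 0 0 0;85 40 -45 0 0 0 0;85 40 -45 0 0 0 0;85 40 -45 0 0 0 0;85 40 -45 0 0 0 0;85 40 -45 0 0 0 0;85 40 -45 0 0 0 0"
}}

```text
t: 2.1
tool_pos: [0.4401, -0.0675, 0.231]
ee_rot: [0.993, 0.115, 0.004, 0.006]
wrist_force: [1.3, -0.2, 0.6]
opening: 0.0848
```

Emit:
{"fn": "play_rows", "kwargs": {
  "deltas": "85 30 -35 10 0 0 0;85 30 -35 10 0 0 0;85 30 -35 10 0 0 0;85 30 -35 10 0 0 0;85 20 -25 10 0 0 0;85 8 -8 0 0 0 0;85 0 0 0 0 0 0;85 0 0 0 0 0 0;85 0 0 0 0 0 0;85 0 0 0 0 0 0"
}}

```text
t: 3.35
tool_pos: [0.5504, 0.1417, 0.1812]
ee_rot: [0.993, 0.117, 0.007, 0.008]
wrist_force: [0.1, -0.8, 0.8]
opening: 0.0853
```

```bash
python3 - <<'E'
from h import *
m=camera_model('wrist');im=read_camera("wrist"); cv2.imwrite("pics/w1.png",im[:,:,::-1]); 
p=proj('wrist',(.546,.138,.1),m);print(p,state()['tool_pos'],state()['ee_rot'])
crop(im,int(p[0])-50,int(p[1])-50,100,100,6,"pics/w1c.png");print(int(p[0])-50,int(p[1])-50)
np.savez("w1.npz",im=im,**{k:v for k,v in m.items()})
E
```

```text
[253.0232 208.4891] [0.5504 0.1417 0.1812] [0.9931 0.1169 0.0074 0.0084]
203 158
```

View pics/w1.png

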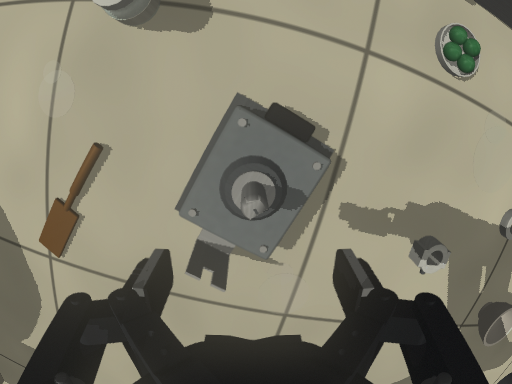

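View pics/w1c.png

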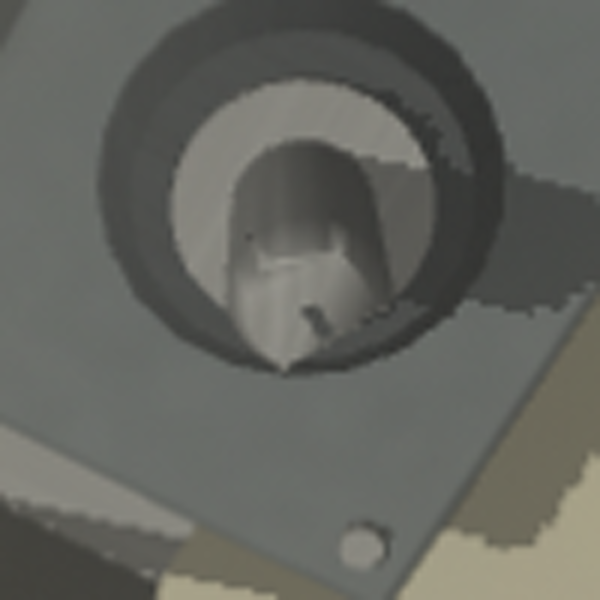

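```bash
python3 - <<'E'
from h import *
d=np.load("w1.npz"); m={k:d[k] for k in ('fx','fy','cx','cy','view')}
f=lambda u,v,z=.1: atz('wrist',(203+(u-2.5)/6,158+(v-2.5)/6),z,m)
a,b=f(285,369,.098),f(393,301,.098); e=b-a; print("edge",a,b,np.linalg.norm(e),"normal deg",np.degrees(np.arctan2(e[1],e[0]))-90)
g=f(330,335)-f(306,308); print("groove",f(306,308),f(330,335),np.degrees(np.arctan2(g[1],g[0])), np.linalg.norm(g))
# bolts from wrist
B=np.array([atz('wrist',p,.044,m) for p in [(242,123),(317.5,167),(193.5,213),(264,250)]]);print(B,B.mean(0))
x=B[0]+B[1]-B[2]-B[3];print("yaw",np.degrees(np.arctan2(x[1],x[0])))
y=B[0]+B[2]-B[1]-B[3];print("yaw",np.degrees(np.arctan2(y[1],y[0]))-90)
# washer ellipse: left 170,right 437, top 78
print("washer",f(170,205,.055),f(437,205,.055),f(302,78,.055))
print(R.from_quat(state()['ee_rot']).as_matrix())
E
```

```text
edge [0.5356 0.138  0.098 ] [0.5487 0.1259 0.098 ] 0.01773461328535024 normal deg -132.73202865261544
groove [0.5457 0.1375 0.1   ] [0.5427 0.1334 0.1   ] -126.9313581437603 0.005111790433822047
[[0.6067 0.162  0.044 ]
 [0.5826 0.0801 0.044 ]
 [0.5073 0.1903 0.044 ]
 [0.4824 0.1095 0.044 ]] [0.5448 0.1354 0.044 ]
yaw -16.14140062303328
yaw -16.757394157028173
washer [0.5417 0.1577 0.055 ] [0.5513 0.1163 0.055 ] [0.5666 0.1421 0.055 ]
[[ 0.9726  0.2321  0.0167]
 [ 0.2323 -0.9725 -0.015 ]
 [ 0.0127  0.0185 -0.9997]]
```

Emit:
{"fn": "play_rows", "kwargs": {
  "deltas": "85 0 0 0 1.1 -0.7 -10;85 0 0 0 0 0 -10.5;85 0 0 0 0 0 -10.5;85 0 0 0 0 0 -10.5;85 0 0 0 0 0 -10.5;85 0 0 0 0 0 -10.5;85 0 0 0 0 0 -10.5;85 0 0 0 0 0 -10.5;85 0 0 0 0 0 -10.5;85 0 0 0 0 0 -10.5"
}}

```text
t: 4.65
tool_pos: [0.5499, 0.1379, 0.1826]
ee_rot: [0.497, 0.868, -0.001, -0.0]
wrist_force: [-0.2, 0.5, 0.7]
opening: 0.0851
```

```bash
cat >> h.py <<'E'
def rel(px,py,pz,phi):
    """rows needed to reach tcp (m) with tool down yaw phi deg: prints tool shift mm and rotvec deg"""
    s=state(); Rm=R.from_quat(s['ee_rot']); 
    T=R.from_matrix(np.array([[np.cos(np.radians(phi)),np.sin(np.radians(phi)),0],[np.sin(np.radians(phi)),-np.cos(np.radians(phi)),0],[0,0,-1]]).T.T)
    d=Rm.inv().apply(np.array([px,py,pz])-s['tool_pos'])*1e3
    r=np.degrees((Rm.inv()*T).as_rotvec())
    x=Rm.as_matrix()[:,0]
    print("t",s['t'],"pos",s['tool_pos'],"phi",np.degrees(np.arctan2(x[1],x[0])),"q",s['joint_positions'],"F",s['wrist_force'],"open",s['opening']); print("shift",d,"rot",r)
E
python3 - <<'E'
from h import *
rel(.5477,.1387,.068,138)
E
```

```text
t 4.65 pos [0.5499 0.1379 0.1826] phi 120.44030599342074 q [ 0.0489  0.5121  1.629  -0.0008  1.0014 -0.4819] F [-0.1917  0.5245  0.7276] open 0.08514362465632068
shift [  1.8719  -1.3659 114.5724] rot [ -0.0605   0.0032 -17.5597]
```

Emit:
{"fn": "play_rows", "kwargs": {
  "deltas": "85 0 0 0 0 0 -9;85 0 0 0 0 0 -8.5;85 0 0 15 0 0 0;85 0 0 0 0 0 0;85 0 0 0 0 0 0;85 0 0 0 0 0 0;85 0 0 0 0 0 0;85 0 0 0 0 0 0;85 0 0 0 0 0 0;85 0 0 0 0 0 0"
}}

```text
t: 5.9
tool_pos: [0.5498, 0.1366, 0.167]
ee_rot: [0.358, 0.934, -0.0, -0.0]
wrist_force: [-0.2, -0.1, 0.6]
opening: 0.085
```

```bash
python3 - <<'E'
from h import *
rel(.5477,.1387,.068,138)
m=camera_model('wrist');im=read_camera("wrist"); 
p=proj('wrist',(.546,.138,.1),m);print(p)
crop(im,int(p[0])-50,int(p[1])-50,100,100,6,"pics/w2c.png");print(int(p[0])-50,int(p[1])-50)
np.savez("w2.npz",im=im,**{k:v for k,v in m.items()})
E
```

```text
t 5.9 pos [0.5498 0.1366 0.167 ] phi 138.07587432716218 q [ 0.0467  0.5331  1.644  -0.001   0.965  -0.7918] F [-0.2364 -0.08    0.5639] open 0.08501372335723846
shift [ 2.9528  0.278  98.9544] rot [-0.0527  0.0109  0.0759]
[252.1104 203.9249]
202 153
```

View pics/w2c.png

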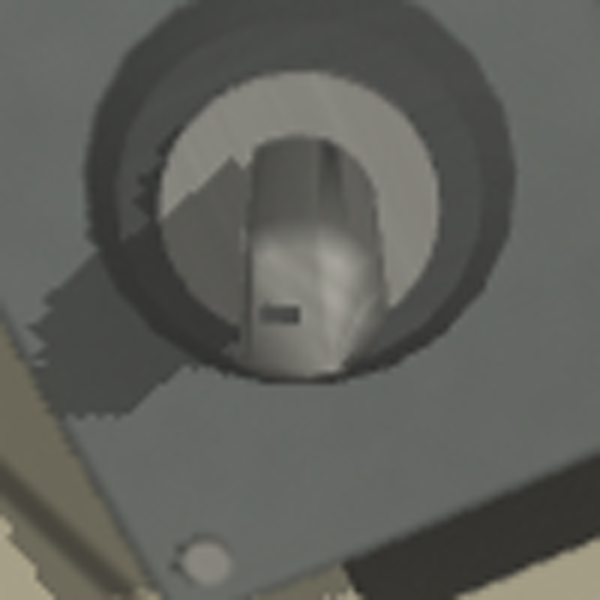

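```bash
python3 - <<'E'
from h import *
d=np.load("w2.npz"); m={k:d[k] for k in ('fx','fy','cx','cy','view')}
f=lambda u,v,z=.1: atz('wrist',(202+(u-2.5)/6,153+(v-2.5)/6),z,m)
print("flat",f(249,310,.097),"ctr",f(307,314), f(299,314))
a=f(249,270,.097);b=f(245,365,.097);e=b-a;print(np.degrees(np.arctan2(e[1],e[0])))
g=f(260,314)-f(299,314);print(np.degrees(np.arctan2(g[1],g[0])),np.linalg.norm(g))
print("washer",f(161,200,.055),f(440,200,.055),(f(161,200,.055)+f(440,200,.055))/2)
B=np.array([atz('wrist',(202+205/6,153+562/6),.044,m)]);print(B)
E
```

```text
flat [0.5424 0.1319 0.097 ] ctr [0.5469 0.1378 0.1   ] [0.5462 0.1371 0.1   ]
-44.81308773839327
-131.85875451792813 0.004906409651241326
washer [0.5312 0.1225 0.055 ] [0.5591 0.1536 0.055 ] [0.5452 0.138  0.055 ]
[[0.5849 0.081  0.044 ]]
```

Emit:
{"fn": "play_rows", "kwargs": {
  "deltas": "85 3.1 0.7 15 0 0 0;85 0 0 20 0 0 0;85 0 0 20 0 0 0;85 0 0 20 0 0 0;85 0 0 15 0 0 0;60 0 0 8 0 0 0;45 0 0 0 0 0 0;40 0 0 0 0 0 0;40 0 0 0 0 0 0;40 0 0 0 0 0 0",
  "grip_force": 30
}}

```text
t: 7.2
tool_pos: [0.547, 0.1401, 0.0633]
ee_rot: [0.358, 0.934, -0.0, -0.0]
wrist_force: [-0.2, -1.1, -0.6]
opening: 0.0399
```

```bash
python3 - <<'E'
from h import *
rel(.548,.1392,.068,138)
E
```

```text
t 7.2 pos [0.547  0.1401 0.0633] phi 138.08838479713754 q [ 0.0531  0.6923  1.713  -0.0007  0.7369 -0.7857] F [-0.2224 -1.1428 -0.5664] open 0.03991937216430233
shift [-1.2952  0.0054 -4.6955] rot [-0.0399  0.0005  0.0884]
```

Emit:
{"fn": "play_rows", "kwargs": {
  "deltas": "40 -1.3 0 -4 0 0 0;25 0 0 0 0 0 0;15 0 0 0 0 0 0;15 0 0 0 0 0 0;15 0 0 0 0 0 0;15 0 0 0 0 0 0;15 0 0 0 0 0 0;15 0 0 0 0 0 0;15 0 0 0 0 0 0;15 0 0 0 0 0 0",
  "grip_force": 30
}}

```text
t: 8.45
tool_pos: [0.5484, 0.1391, 0.0684]
ee_rot: [0.358, 0.934, -0.0, 0.0]
wrist_force: [-0.2, 0.2, 0.6]
opening: 0.0179
```

```bash
python3 - <<'E'
from h import *
rel(.548,.1392,.068,138);print(state()['moment'])
E
```

```text
t 8.45 pos [0.5484 0.1391 0.0684] phi 138.07517979816055 q [ 0.0512  0.6843  1.7091 -0.0007  0.7475 -0.7873] F [-0.2416  0.1807  0.5708] open 0.01788995878213072
shift [ 0.3366 -0.1968  0.3928] rot [0.0107 0.0489 0.0752]
[-0.0285  0.0667 -0.0439]
```

Emit:
{"fn": "play_rows", "kwargs": {
  "deltas": "15 -0.3 0 0 0 0 7.5;15 -0.3 0 0 0 0 7.5;15 -0.3 0 0 0 0 7.5;15 -0.3 0 0 0 0 7.5;15 -0.3 0 0 0 0 7.5;15 -0.3 0 0 0 0 7.5;15 -0.3 0 0 0 0 7.5;15 -0.3 0 0 0 0 7.5;15 0 0 0 0 0 0;15 0 0 0 0 0 0"
}}

```text
t: 9.7
tool_pos: [0.5486, 0.1369, 0.0684]
ee_rot: [0.786, 0.619, -0.001, 0.0]
wrist_force: [-0.0, 0.6, 1.6]
opening: 0.0179
```

```bash
python3 - <<'E'
from h import *
c=np.array([.5465,.1375]); a=np.radians(-16.5); p=c+.00225*np.array([np.cos(a),np.sin(a)])
rel(*p,.068,73.5);print(state()['moment'])
E
```

```text
t 9.7 pos [0.5486 0.1369 0.0684] phi 76.43628714433933 q [ 0.0476  0.6844  1.7089 -0.0017  0.7487  0.2856] F [-0.0237  0.6223  1.5775] open 0.017881744705657867
shift [-0.0533  0.079   0.3999] rot [-0.0031  0.0706  2.9363]
[-0.0322  0.0181 -0.0512]
```

Emit:
{"fn": "play_rows", "kwargs": {
  "deltas": "15 0 0 0 0 0 3;15 0 0 0 0 0 0;15 0 0 0 0 0 0;40 0 0 0 0 0 0;50 0 0 0 0 0 0;50 0 0 0 0 0 0;60 0 0 -20 0 0 0;60 0 0 -30 0 0 0;85 0 0 -40 0 0 0;85 0 0 -10 0 0 0"
}}

```text
t: 10.95
tool_pos: [0.5478, 0.1369, 0.1692]
ee_rot: [0.8, 0.6, -0.002, -0.001]
wrist_force: [-0.4, -0.6, -0.8]
opening: 0.0849
```

Emit:
{"fn": "play_rows", "kwargs": {
  "deltas": "85 0 0 0 0 0 0;85 0 0 0 0 0 0;85 0 0 0 0 0 0;85 0 0 0 0 0 0;85 0 0 0 0 0 0;85 0 0 0 0 0 0;85 0 0 0 0 0 0;85 0 0 0 0 0 0;85 0 0 0 0 0 0;85 0 0 0 0 0 0"
}}

```text
t: 12.2
tool_pos: [0.5453, 0.1367, 0.1653]
ee_rot: [0.8, 0.6, -0.005, -0.003]
wrist_force: [-0.6, 0.0, 0.8]
opening: 0.0854
```

```bash
python3 - <<'E'
from h import *
rel(.5465,.1375,.068,73.5)
m=camera_model('wrist');im=read_camera("wrist"); cv2.imwrite("pics/w3.png",im[:,:,::-1]); 
p=proj('wrist',(.5465,.1375,.1),m);print(p)
crop(im,int(p[0])-65,int(p[1])-50,130,100,6,"pics/w3c.png");print(int(p[0])-65,int(p[1])-50)
np.savez("w3.npz",im=im,**{k:v for k,v in m.items()})
E
```

```text
t 12.2 pos [0.5453 0.1367 0.1653] phi 73.7559990690084 q [ 0.0476  0.5343  1.6478 -0.0015  0.9713  0.332 ] F [-0.6024  0.0097  0.7899] open 0.08540548041519024
shift [ 1.5573  1.9958 97.2811] rot [-0.6196  0.2879  0.2544]
[255.2974 206.4522]
190 156
```

View pics/w3.png

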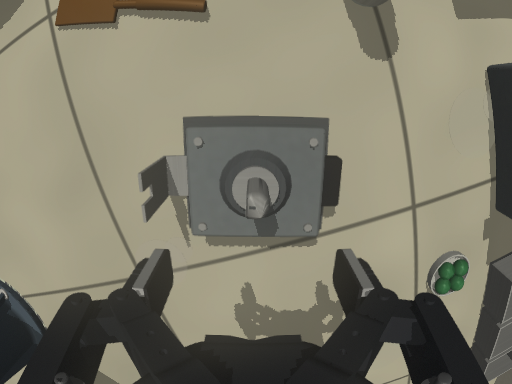

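View pics/w3c.png

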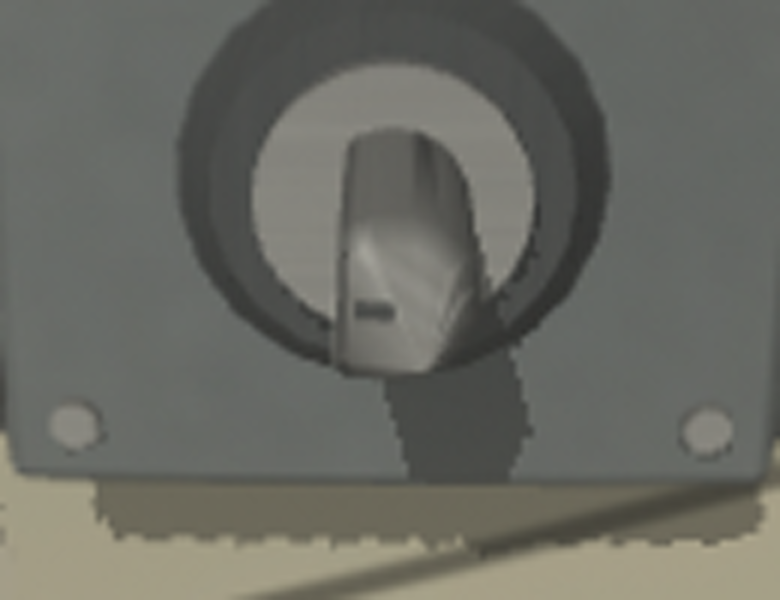

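```bash
python3 - <<'E'
from h import *
d=np.load("w3.npz"); m={k:d[k] for k in ('fx','fy','cx','cy','view')}
f=lambda u,v,z=.1: atz('wrist',(190+(u-2.5)/6,156+(v-2.5)/6),z,m)
B=np.array([atz('wrist',p,.044,m) for p in [(198,142.5),(313,142.5),(202,227),(308,227.5)]]);print(B,B.mean(0))
x=B[1]+B[3]-B[0]-B[2];print("yaw",np.degrees(np.arctan2(x[1],x[0])))
g=f(394,311)-f(355,311);print("groove",np.degrees(np.arctan2(g[1],g[0])),f(394,311))
a=f(345,230,.097);b=f(338,360,.097);e=a-b;print("flat edge-90",np.degrees(np.arctan2(e[1],e[0]))-90)
print("flat",f(341,311,.097))
print("washer",(f(251,195,.055)+f(536,195,.055))/2,f(393,62,.055))
s=.021*np.array([np.cos(np.radians(73.5)),np.sin(np.radians(73.5))]);print("washer ctr from far edge",f(393,62,.055)[:2]-s)
E
```

```text
[[0.5077 0.1905 0.044 ]
 [0.6077 0.1617 0.044 ]
 [0.4837 0.1103 0.044 ]
 [0.5844 0.0808 0.044 ]] [0.5459 0.1358 0.044 ]
yaw -16.187383957722965
groove -16.00263233306022 [0.5463 0.1368 0.1   ]
flat edge-90 -19.51836846780344
flat [0.5395 0.1375 0.097 ]
washer [0.5464 0.1378 0.055 ] [0.552  0.1573 0.055 ]
washer ctr from far edge [0.546  0.1372]
```

Emit:
{"fn": "play_rows", "kwargs": {
  "deltas": "85 0 0 0 -0.6 0.3 3;85 -52 7 0 0 0 10;85 -50 16 0 0 0 10;85 -47 24 0 0 0 10;85 -42 32 0 0 0 10;85 -35 39 0 0 0 10;85 0 0 0 0 0 10;85 0 0 0 0 0 9;85 0 0 0 0 0 0;85 0 0 0 0 0 0"
}}

```text
t: 13.5
tool_pos: [0.4906, -0.1292, 0.1665]
ee_rot: [1.0, -0.003, 0.004, 0.001]
wrist_force: [0.7, 0.3, 0.7]
opening: 0.085
```

```bash
python3 - <<'E'
from h import *
rel(.503,-.123,.14,2)
m=camera_model('wrist');im=read_camera("wrist"); cv2.imwrite("pics/w4.png",im[:,:,::-1]); 
p=proj('wrist',(.503,-.123,.03),m);print(p)
crop(im,int(p[0])-65,int(p[1])-50,130,100,6,"pics/w4c.png");print(int(p[0])-65,int(p[1])-50)
np.savez("w4.npz",im=im,**{k:v for k,v in m.items()})
E
```

```text
t 13.5 pos [ 0.4906 -0.1292  0.1665] phi -0.362336554516514 q [-0.479   0.4631  1.7964  0.0022  0.8741  1.0967] F [0.7269 0.2564 0.7392] open 0.084957107594986
shift [12.1207 -6.3254 26.6104] rot [ 0.1321 -0.447  -2.3628]
[244.8647 171.2427]
179 121
```

View pics/w4.png

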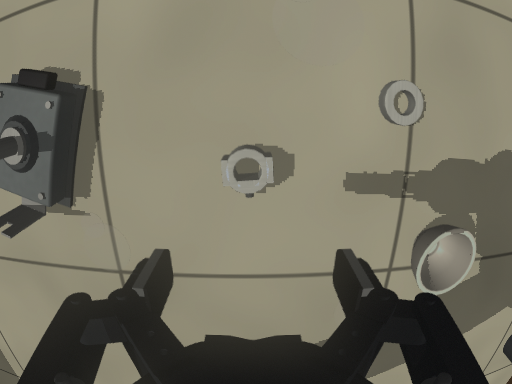

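View pics/w4c.png

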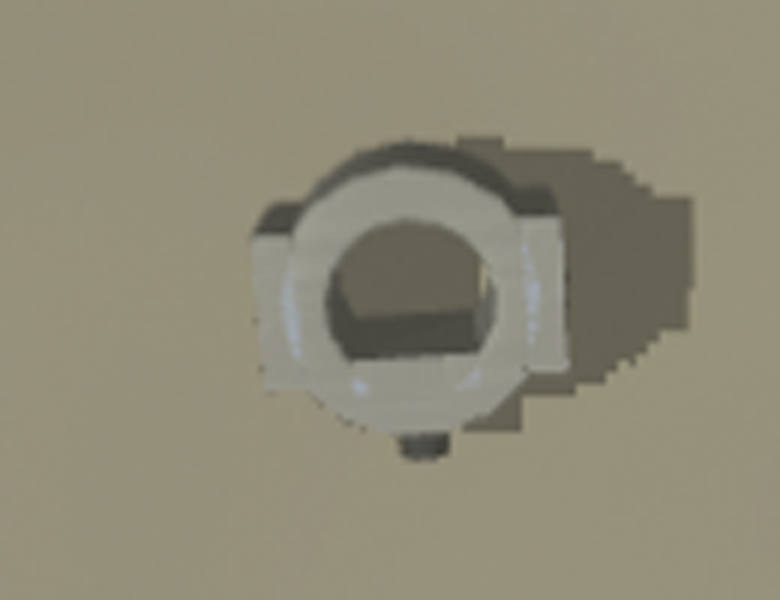

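```bash
python3 - <<'E'
from h import *
d=np.load("w4.npz"); m={k:d[k] for k in ('fx','fy','cx','cy','view')}
f=lambda u,v,z=.03: atz('wrist',(179+(u-2.5)/6,121+(v-2.5)/6),z,m)
C=[f(252,238),f(264,390),f(562,215),f(570,370)]
print(np.array(C),np.mean(C,0))
ang=lambda e:np.degrees(np.arctan2(e[1],e[0]))
print("plates yaw",ang(C[0]-C[1]),ang(C[2]-C[3]),"len",np.linalg.norm(C[0]-C[1]),"bore flat",ang(f(350,360)-f(480,352))-90,np.linalg.norm(f(350,360)-f(480,352)))
w=C[0]-C[2];n=C[1]-C[3];print(ang(w)-90,np.linalg.norm(w),ang(n)-90,np.linalg.norm(n))
print("ring l/r",(f(290,300)+f(540,290))/2,"ring far/near",f(408,166),f(415,433),(f(408,166)+f(415,433))/2)
print("bore top",f(410,219),"bore flat mid",f(415,356))
s=f(424,450,.015);print("screw",s)
E
```

```text
[[ 0.5142 -0.0997  0.03  ]
 [ 0.4887 -0.1008  0.03  ]
 [ 0.5175 -0.1494  0.03  ]
 [ 0.4917 -0.151   0.03  ]] [ 0.503  -0.1252  0.03  ]
plates yaw 2.4973389042240246 3.525588781338378 len 0.02547317277028761 bore flat 3.2152687952250147 0.021222530175543545
3.8449903924644957 0.04980827302163446 3.462242676839594 0.05026465564694439
ring l/r [ 0.5045 -0.1258  0.03  ] ring far/near [ 0.5255 -0.1249  0.03  ] [ 0.4811 -0.1256  0.03  ] [ 0.5033 -0.1252  0.03  ]
bore top [ 0.517  -0.1251  0.03  ] bore flat mid [ 0.4943 -0.1257  0.03  ]
screw [ 0.4732 -0.1269  0.015 ]
```

Emit:
{"fn": "play_rows", "kwargs": {
  "deltas": "85 12.6 -4.1 0 0.1 -0.5 -3.8;85 0 0 0 0 0 0;85 0 0 30 0 0 0;85 0 0 30 0 0 0;85 0 0 30 0 0 0;85 0 0 25 0 0 0;85 0 0 15 0 0 0;85 0 0 5 0 0 0;85 0 0 0 0 0 0;85 0 0 0 0 0 0"
}}

```text
t: 14.8
tool_pos: [0.5032, -0.124, 0.03]
ee_rot: [0.999, 0.034, 0.001, 0.001]
wrist_force: [0.0, 0.8, 0.1]
opening: 0.0848
```

```bash
python3 - <<'E'
from h import *
rel(.5032,-.1252,.006,3.4)
m=camera_model('wrist');im=read_camera("wrist"); cv2.imwrite("pics/w5.png",im[:,:,::-1]); 
print(proj('wrist',(.503,-.1252,.03),m))
E
```

```text
t 14.8 pos [ 0.5032 -0.124   0.03  ] phi 3.8443711440648616 q [-0.4564  0.718   1.845  -0.0033  0.5759  1.0501] F [0.0012 0.8446 0.0642] open 0.08475159090441597
shift [-0.0976  1.1505 24.0205] rot [ 0.1667 -0.0854  0.4442]
[253.3746 251.661 ]
```

View pics/w5.png

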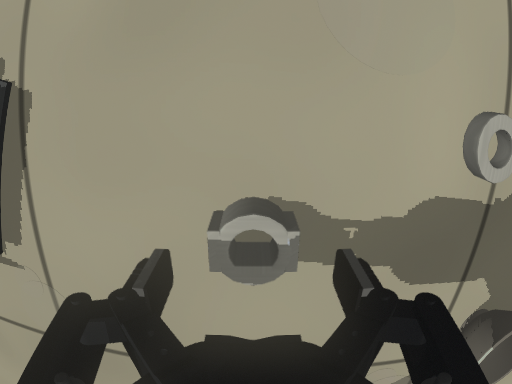

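Emit:
{"fn": "play_rows", "kwargs": {
  "deltas": "85 0 1.1 14 0.2 0 0.4;85 0 0 7 0 0 0;85 0 0 0 0 0 0;75 0 0 0 0 0 0;65 0 0 0 0 0 0;56 0 0 0 0 0 0;54 0 0 0 0 0 0;52 0 0 0 0 0 0;48 0 0 0 0 0 0;45 0 0 0 0 0 0",
  "grip_force": 40
}}

```text
t: 16.1
tool_pos: [0.5043, -0.1255, 0.0091]
ee_rot: [1.0, 0.03, 0.002, 0.0]
wrist_force: [0.2, 0.9, 0.3]
opening: 0.0492
```

```bash
python3 - <<'E'
from h import *
rel(.5032,-.1252,.006,3.4)
m=camera_model('wrist');im=read_camera("wrist"); cv2.imwrite("pics/w6.png",im[:,:,::-1]); 
E
```

```text
t 16.1 pos [ 0.5043 -0.1255  0.0091] phi 3.423012452616711 q [-0.4601  0.7588  1.8471  0.003   0.5317  1.0483] F [0.1783 0.915  0.2605] open 0.04916961754026123
shift [-1.0521 -0.3751  3.0903] rot [ 0.0356 -0.2395  0.0229]
```

View pics/w6.png

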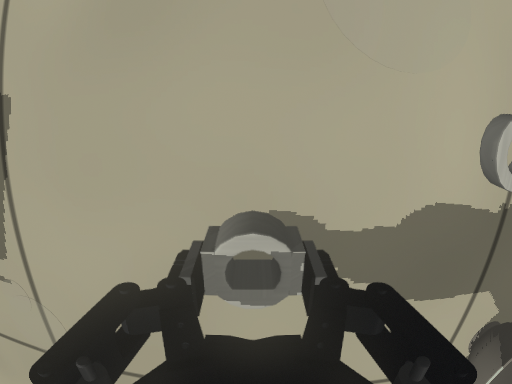

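Emit:
{"fn": "play_rows", "kwargs": {
  "deltas": "45 0 0 -20 0 0 0;45 0 0 -40 0 0 0;45 0 0 -50 0 0 0;45 0 0 -45 0 0 0;45 9 -40 0 0 0 0;45 9 -40 0 0 0 0;45 9 -40 0 0 0 0;45 9 -40 0 0 0 0;45 9 -40 0 0 0 0;45 9 -20 0 0 0 0",
  "grip_force": 60
}}

```text
t: 17.4
tool_pos: [0.5453, 0.101, 0.1671]
ee_rot: [1.0, 0.027, 0.001, 0.0]
wrist_force: [0.8, 0.3, -0.8]
opening: 0.0492
```

```bash
python3 - <<'E'
from h import *
rel(.5473,.1369,.17,-16.4)
E
```

```text
t 17.4 pos [0.5453 0.101  0.1671] phi 3.1046851962972384 q [-0.0181  0.5179  1.676  -0.0006  0.945   1.4988] F [ 0.7996  0.2995 -0.8395] open 0.04917649467166481
shift [  3.9335 -35.7533  -2.8685] rot [ 0.0122 -0.158  19.5046]
```

Emit:
{"fn": "play_rows", "kwargs": {
  "deltas": "45 0 0 0 0 0 9.5;45 0 0 0 0 0 9.5;45 0 0 0 0 0 0;45 0 0 0 0 0 0;45 0 0 0 0 0 0;45 0 0 0 0 0 0;45 0 0 0 0 0 0;45 0 0 0 0 0 0;45 0 0 0 0 0 0;45 0 0 0 0 0 0"
}}

```text
t: 18.65
tool_pos: [0.5441, 0.1028, 0.1655]
ee_rot: [0.99, -0.138, -0.0, 0.0]
wrist_force: [-0.8, -0.0, -1.1]
opening: 0.0486
```

```bash
python3 - <<'E'
from h import *
rel(.5473,.1369,.14,-16.4)
m=camera_model('wrist');im=read_camera("wrist"); cv2.imwrite("pics/w7.png",im[:,:,::-1]); 
print(proj('wrist',(.5463,.1372,.1),m))
im=read_camera("scene");crop(im,220,130,100,100,6,"pics/s7.png")
E
```

```text
t 18.65 pos [0.5441 0.1028 0.1655] phi -15.873629520243425 q [-0.0147  0.5203  1.6774 -0.0008  0.9441  1.8337] F [-0.7973 -0.0486 -1.066 ] open 0.048595610668228706
shift [ -6.2313 -33.6647  25.4585] rot [0.0409 0.0019 0.5264]
[207.3258 217.6408]
```

View pics/w7.png

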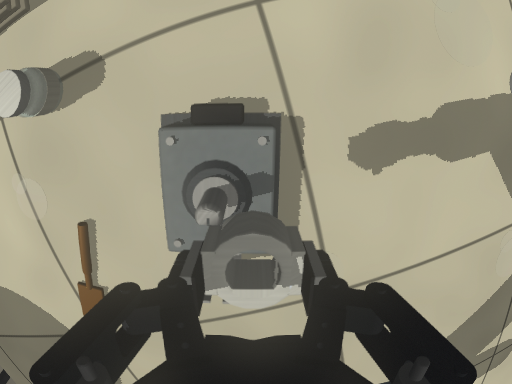

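View pics/s7.png

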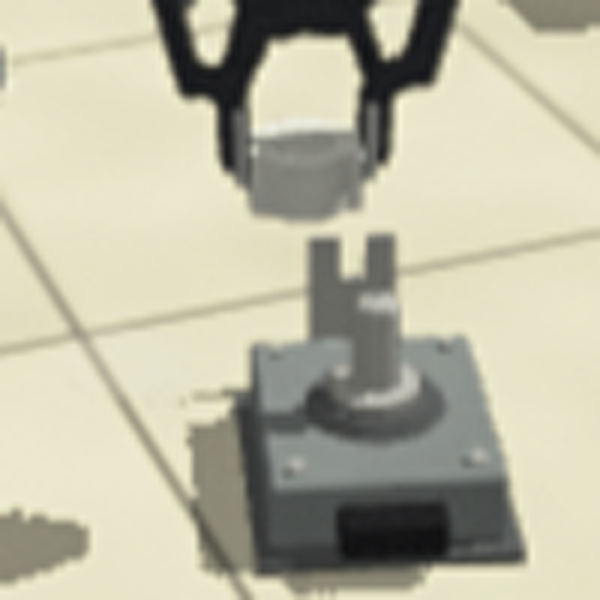

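```bash
python3 - <<'E'
from h import *
im=cv2.imread("pics/w7.png")[:,:,::-1]; crop(im,190,200,130,100,6,"pics/w7c.png")
E
```

```text
(no output)
```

View pics/w7c.png

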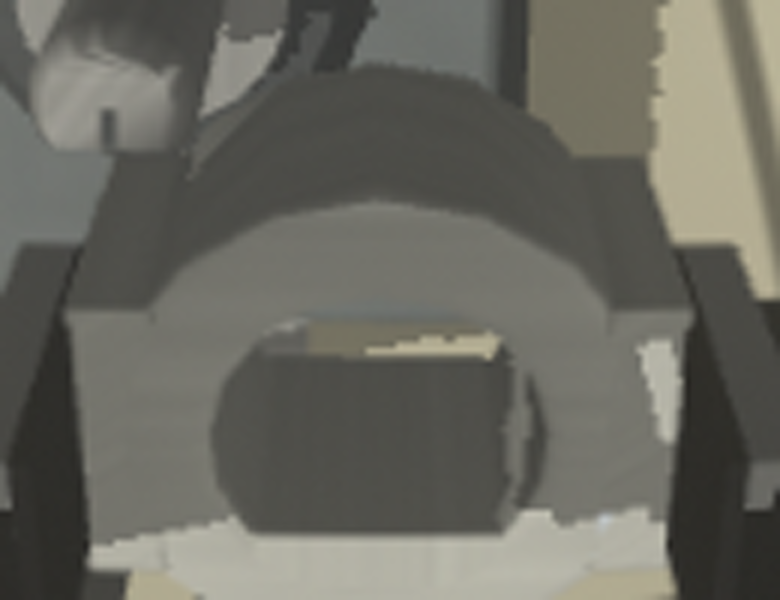

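```bash
python3 - <<'E'
from h import *
m=camera_model('wrist'); s=state(); Rm=R.from_quat(s['ee_rot']); z=s['tool_pos'][2]-.0091+.03
f=lambda u,v: Rm.inv().apply(atz('wrist',(190+(u-2.5)/6,200+(v-2.5)/6),z,m)-s['tool_pos'])*1e3
for p in [(380,318),(375,532),(375,202),(212,435),(548,435),(68,312),(690,312),(90,570),(668,570)]: print(p,f(*p))
print(s['tool_pos'])
E
```

```text
(380, 318) [ 11.3136   1.1036 -20.8997]
(375, 532) [ -9.6158   0.7001 -20.899 ]
(375, 202) [ 21.4725   0.7163 -20.9005]
(212, 435) [  0.1591 -12.569  -20.9091]
(548, 435) [  0.129   14.8011 -20.8893]
(68, 312) [ 11.5617 -23.5723 -20.9176]
(690, 312) [ 11.5226  25.6441 -20.882 ]
(90, 570) [-14.2467 -23.7878 -20.9165]
(668, 570) [-14.3074  25.886  -20.8806]
[0.5441 0.1029 0.1655]
```

Emit:
{"fn": "play_rows", "kwargs": {
  "deltas": "45 -3 -17 0 0 0 0.5;45 -3 -17 0 0 0 0;45 0 0 15 0 0 0;45 0 0 10 0 0 0;45 0 0 0 0 0 0;45 0 0 0 0 0 0;45 0 0 0 0 0 0;45 0 0 0 0 0 0;45 0 0 0 0 0 0;45 0 0 0 0 0 0"
}}

```text
t: 20.0
tool_pos: [0.5479, 0.1368, 0.1385]
ee_rot: [0.99, -0.143, -0.0, 0.001]
wrist_force: [-0.2, 0.2, -0.8]
opening: 0.0488
```

```bash
python3 - <<'E'
from h import *
rel(.5477,.1371,.11,-16.4)
m=camera_model('wrist');im=read_camera("wrist");crop(im,190,200,130,100,6,"pics/w8c.png")
im=read_camera("scene");crop(im,230,130,100,100,6,"pics/s8.png")
E
```

```text
t 20.0 pos [0.5479 0.1368 0.1385] phi -16.421957171702175 q [ 0.0478  0.5726  1.6703 -0.0021  0.8994  1.9065] F [-0.2138  0.2409 -0.7835] open 0.04884214174188294
shift [-0.2798 -0.2547 28.5168] rot [ 0.1051  0.0119 -0.0219]
```

View pics/w8c.png

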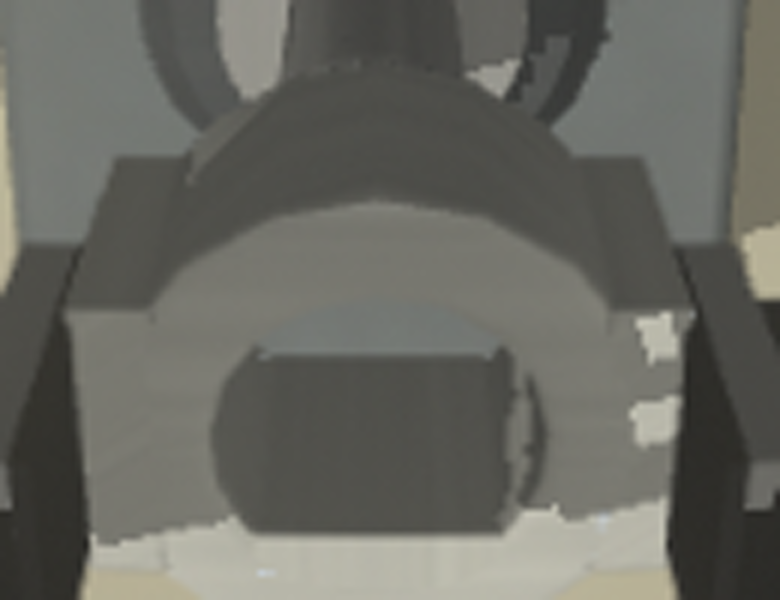

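View pics/s8.png

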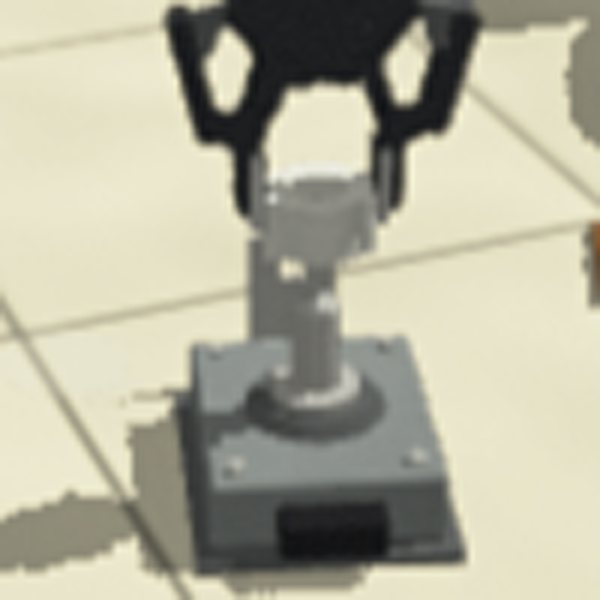

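Emit:
{"fn": "play_rows", "kwargs": {
  "deltas": "45 0 0 10 0.1 0 0;45 0 0 10 0 0 0;45 0 0 5 0 0 0;45 0 0 5 0 0 0;45 0 0 3 0 0 0;45 0 0 3 0 0 0;45 0 0 2 0 0 0;45 0 0 0 0 0 0;45 0 0 0 0 0 0;45 0 0 0 0 0 0"
}}

```text
t: 21.35
tool_pos: [0.5479, 0.1369, 0.0975]
ee_rot: [0.99, -0.143, -0.0, 0.0]
wrist_force: [-0.5, 0.4, -0.2]
opening: 0.0489
```

```bash
python3 - <<'E'
from h import *
rel(.5477,.1371,.0641,-16.4);print(state()['moment'])
m=camera_model('wrist');im=read_camera("wrist");crop(im,190,200,130,100,6,"pics/w9c.png")
im=read_camera("scene");crop(im,230,130,100,100,6,"pics/s9.png")
E
```

```text
t 21.35 pos [0.5479 0.1369 0.0975] phi -16.415816125703397 q [0.0469 0.6361 1.6968 0.0001 0.8093 1.9041] F [-0.4773  0.3704 -0.1944] open 0.048910049554168354
shift [-0.2078 -0.1663 33.4248] rot [ 0.006   0.0334 -0.0158]
[ 0.0207  0.0066 -0.0367]
```

View pics/w9c.png

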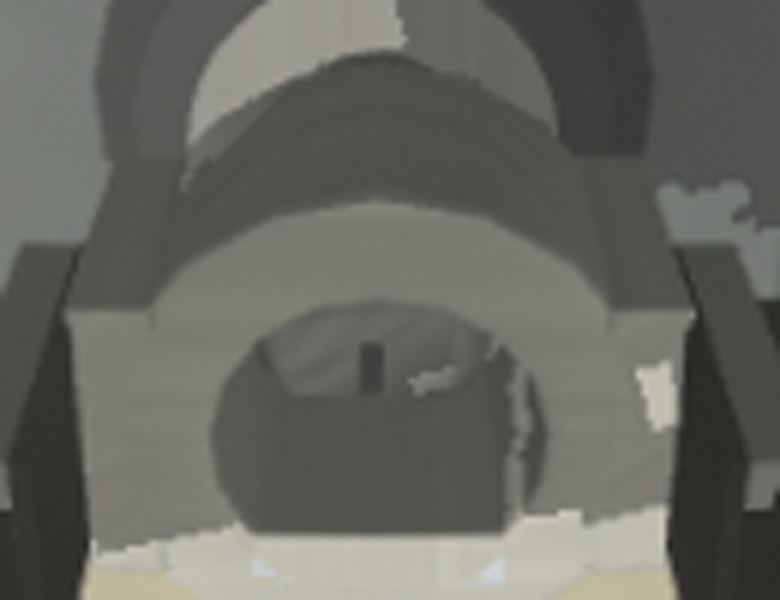

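View pics/s9.png

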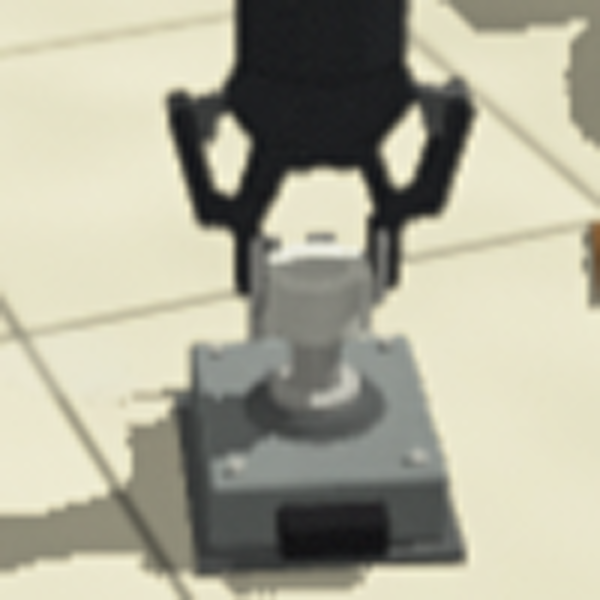

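Emit:
{"fn": "play_rows", "kwargs": {
  "deltas": "45 0 0 6 0 0 0;45 0 0 6 0 0 0;45 0 0 6 0 0 0;45 0 0 5 0 0 0;45 0 0 3 0 0 0;45 0 0 1.5 0 0 0;45 0 0 0 0 0 0;45 0 0 0 0 0 0;45 0 0 0 0 0 0;45 0 0 0 0 0 0"
}}

```text
t: 22.7
tool_pos: [0.548, 0.1369, 0.0681]
ee_rot: [0.99, -0.143, -0.0, -0.0]
wrist_force: [-0.3, 0.1, -0.7]
opening: 0.0487
```

```bash
python3 - <<'E'
from h import *
rel(.5477,.1371,.0641,-16.4);print(state()['moment'])
E
```

```text
t 22.7 pos [0.548  0.1369 0.0681] phi -16.415540815267132 q [0.047  0.6843 1.7108 0.0002 0.7468 1.9041] F [-0.2508  0.1104 -0.6615] open 0.048675916944181316
shift [-0.3443 -0.0973  4.0009] rot [ 0.      0.0205 -0.0155]
[ 0.0151 -0.0381 -0.0697]
```

Emit:
{"fn": "play_rows", "kwargs": {
  "deltas": "45 0 0 1 0 0 0;45 0 0 1 0 0 0;45 0 0 1 0 0 0;45 0 0 0.5 0 0 0;45 0 0 0.5 0 0 0;45 0 0 0.5 0 0 0;45 0 0 0.5 0 0 0;45 0 0 0.5 0 0 0;45 0 0 0.5 0 0 0;45 0 0 0.5 0 0 0"
}}

```text
t: 23.95
tool_pos: [0.548, 0.137, 0.0642]
ee_rot: [0.99, -0.143, 0.001, -0.0]
wrist_force: [-2.4, 0.1, 5.9]
opening: 0.0487
```

```bash
python3 - <<'E'
from h import *
rel(.5477,.1371,.0641,-16.4);print(state()['moment'])
E
```

```text
t 23.95 pos [0.548  0.137  0.0642] phi -16.397555116336857 q [ 0.0472  0.6905  1.7133 -0.0002  0.7368  1.9043] F [-2.364   0.0999  5.8512] open 0.048744519806870994
shift [-0.3645 -0.0415  0.1176] rot [-0.0119 -0.0591  0.0025]
[-0.0827  0.202  -0.0708]
```

Emit:
{"fn": "play_rows", "kwargs": {
  "deltas": "45 -0.3 0 0.5 0 0 0;45 0 0 0.6 0 0 0;45 0 0 0.6 0 0 0;45 0 0 0.6 0 0 0;45 0 0 0.6 0 0 0;45 0 0 0.6 0 0 0;45 0 0 0.6 0 0 0;45 0 0 0.6 0 0 0;45 0 0 0.6 0 0 0;45 0 0 0.6 0 0 0"
}}

```text
t: 25.2
tool_pos: [0.548, 0.1369, 0.0642]
ee_rot: [0.99, -0.143, 0.002, 0.0]
wrist_force: [-2.3, -0.9, 7.2]
opening: 0.0486
```

```bash
python3 - <<'E'
from h import *
rel(.5477,.1371,.0641,-16.4);print(state()['moment'])
for i in range(6):
    im=read_camera("wrist" if i<5 else "scene"); s=state(); print(s['t'],s['wrist_force'],s['tool_pos'])
    if i==4: crop(im,190,200,130,100,6,"pics/w10c.png")
crop(im,230,130,100,100,6,"pics/s10.png")
E
```

```text
t 25.2 pos [0.548  0.1369 0.0642] phi -16.39317820363394 q [ 0.0475  0.6899  1.7154 -0.0012  0.7324  1.9053] F [-2.2858 -0.8904  7.1699] open 0.048587872731814745
shift [-0.3666 -0.0556  0.0969] rot [-0.0307 -0.2303  0.0069]
[-0.1069  0.3377  0.0189]
25.25 [-1.4005 -0.736   6.89  ] [0.548  0.1369 0.0642]
25.3 [-2.2118 -0.5187  7.1288] [0.548  0.1369 0.0642]
25.35 [-2.1372  0.862   6.3684] [0.548  0.1369 0.0642]
25.4 [-1.7407 -0.1043  7.1818] [0.5481 0.1369 0.0642]
25.45 [-1.9034 -0.9763  6.8412] [0.548  0.1369 0.0642]
25.5 [-1.4557 -0.0499  7.3328] [0.5481 0.1369 0.0642]
```

View pics/w10c.png

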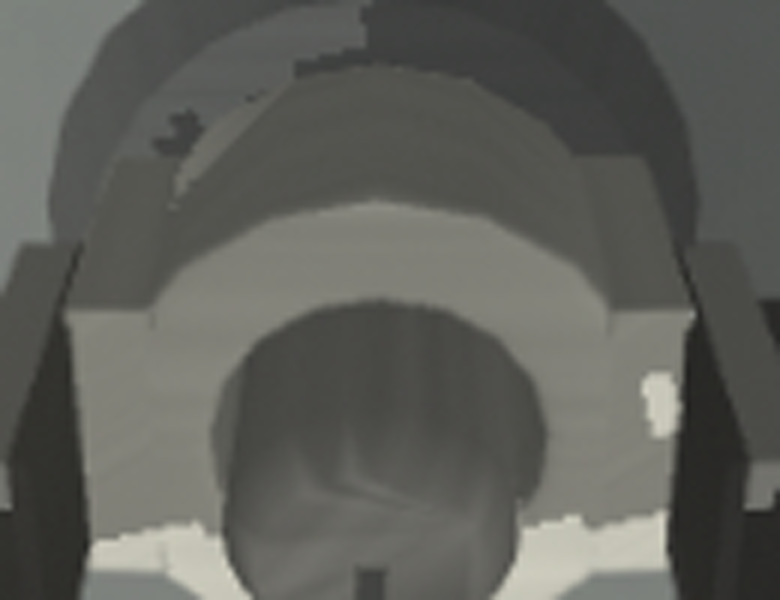

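View pics/s10.png

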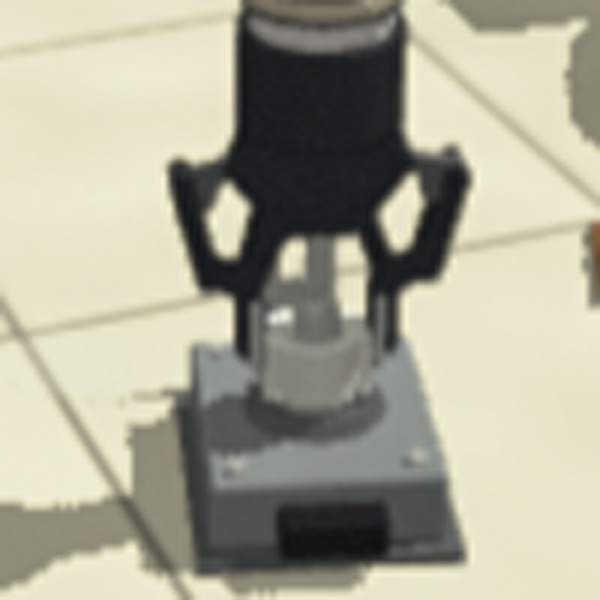

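```bash
python3 - <<'E'
from h import *
print(close_job())
s=state();print(s['t'],s['wrist_force'],s['tool_pos'],s['opening'])
E
```

```text
the job is handed in; nothing more can be done
None
the job is handed in; nothing more can be done
```

I turned the shaft, fitted the collar and handed the job in at about 25.5 s of the 64 s allowed, with the collar still gripped and pressed down. `close_job()` reports no verdict, so I can't confirm the judged result.

- **Shaft:** I gripped it across its flat, turned it about 64° clockwise, let go and looked again before fetching the collar. The index groove measured -16.0° against a housing yaw of -16.2 to -16.7°. One rough reading of the flat's edge came out about 3° different, which is still within the 0.15 rad limit.
- **Collar:** I gripped it on its wrench flats and lowered it over the shaft with the set screw towards the bracket. Its final yaw was -16.4°, matching the drive.
- **Seating:** The tool stopped at 64.2 mm, against 64.1 mm expected with the collar's foot on the washer. I estimate the collar sits within about 1 mm of the shaft axis and is tilted about 0.2°.
- **Press and grip:** The upward wrist force held at 6.4–7.3 N over the last readings. Allowing for the sensor's offset of about -0.5 N, that is roughly 7.5 N, a little under the 8 N asked. About 2 N of sideways force remained, and I did not remove it. The grip was set to 60 N with the fingers 49 mm apart.
- **Other things:** I did not touch the spacer, mortar, paddle, jar or tray. I did not measure their positions again at the end.

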